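Build the deep-drawing stack for the hand press

ROBOT

A 6-joint arm with a two-finger parallel gripper is mounted at the origin on the work surface. World frame = base frame: x ahead of the robot, y to its left, z up, the work surface at z = 0. Lengths are in m, angles in rad, forces in N, time in s.
With the tool pointing down it reaches from about 0.275 to 0.875 m from the base axis. Payload 12.5 kg.
Tool frame: the origin (TCP) lies at the very end of the fingers, on their centre line; the grasp point (between the pads) lies 19 mm behind it; z points along the fingers, y is the line along which they close (so a half turn about z gives the same grasp; the last joint's range is limited). The gripper opens to 85 mm and grips with 20 to 120 N. Pads are 22 mm wide; open, the fingers measure 114 mm over their backs; the gripper's body (76 mm by 85 mm) begins 54 mm behind the grasp point. The pads swing forward as they close: fully open they stand 13 mm farther back than shut.
Start: joints at [1.196, 0.351, 1.652, -0, 1.139, -0.085], TCP at [0.157, 0.527, 0.231] pointing down, gripper open.
Joint ranges: [-2.75, 2.75], [-0.79, 2.1], [0.01, 2.65], [-1.57, 4.71], [0.07, 3.14], [-2.87, 2.87]. Speed limits (rad/s): [2.22, 2.22, 2.79, 3.14, 3.14, 3.14].

INTERFACE

Orientations are given as a 3x3 rotation matrix whose columns are the frame's x, y, z axes.
In Python, from bench import manip gives the robot as it stands. Calls block until the motion is done:
- manip.move_ptp(position, orientation): joint-space move of the TCP to a pose.
- manip.move_l(position, attitude=None, max_speed=0.15): straight line of the TCP; attitude=None keeps the orientation; max_speed is the mean speed in m/s.
- manip.move_j(angles): joint-space move.
- manip.set_gripper(opening, effort=None): opening from 0.0 (shut) to 1.0 (fully open); effort is the grip in N (None keeps the last); returns when the fingers have stopped.
- manip.dwell(seconds).
- manip.inverse_kinematics(position, orientation): joint angles nearest the present ones, or None.
- manip.grab_frame(name): name is "scene" or "top"; returns (picture, depth): 420x560x3 uint8, red, green, blue; 420x560 float32, m along the optical axis (not along the pixel's ray), 0 where there is no reading.
- manip.get_calibration(name): a dict with "camera_matrix" (3x3 intrinsics, pixels), "R" (3x3) and "t" (3): a world point X has camera coordinates R X + t. Camera axes: x right, y down, z forward; pixel columns grow to the right and rows downward; lengths in m; the calibration is good to about 2 mm. A picture is of the moment at which its call begins. get_calibration takes no time and is no camera call.
A pose or a line that the arm cannot do raises manip.Unreachable and nothing moves.
- manip.sign_off(): hands the job in; it is judged then, once.
Trained networks look in the newest picture that a camera, given by its name, has taken for a name from the list of things; names that differ only in an ending like _2 or _b are one class to them, and where a whole thing is asked for, a point or a joint stands for the part that bears it (a point fixed in the world has none). Each returns a list of dicts, best first, with "confidence" (0 to 1); they miss things now and then, are a little off and sometimes report something else, mostly with a low value. They report only what shows in the picture. A call takes as long as a camera call. They do not tell look-alikes from the thing itself.
- manip.look_for(camera, name): "at" ([x, y, z] in m, in world coordinates, good to about 4 mm: the middle of the surface that is visible of it).
Readings, each from a call of its own:
- manip.current_time(): time.
- manip.current_qpos(): joint angles.
- manip.current_joint_vel(): joint speeds.
- manip.current_joint_torque(): joint torques, N m.
- manip.current_ee_pos(): TCP position.
- manip.current_tcp_rot(): TCP orientation.
- manip.current_force(): force on the tool from outside, world axes, zero at the start.
- manip.current_ft_torque(): the same for the moment, N m.
- manip.current_grip_width(): opening from 0.0 (shut) to 1.0 (fully open).
- manip.current_grip_force(): force on a finger pad.
Only numpy, scipy, OpenCV 4.12 (cv2) and the standard library are available. Lean on these libraries where they do the work, as an engineer would, in place of code of your own. Each camera call takes 0.05 s, during which the arm holds its last target. There are 200 camera calls.

TASK

Set up the drawing tooling on the grey press plate: lay the round die ring flat in the middle of the plate, on it the copper blank, on that the square blank holder, and last stand the punch upright down through the holder's hole so that it rests on the copper. Keep every part centred on the one below, set each down gently without dropping it, and leave the hammer, dish and jar where they are.

Things in the scene. Friction and masses are not known exactly. Their poses are not given: they have to be found in the camera images.
- plate: Press plate, the target: grey painted steel square 100 x 100 mm, 10 mm thick, fixed to the bench, with a dark scribed circle (69 mm across) round its middle and a screw head in each corner. Origin: centre of its underside, so its top is at z = +10 mm; x and y along its sides.
- die: Die ring: round plain steel ring lying flat, 62 mm outer diameter, 34 mm bore, 18 mm high, about 0.3 kg. The round ring, as against the square holder. Origin: centre of its underside; z is its axis, upward.
- blank: Copper blank: plain solid disc without a hole, 50 mm diameter, 6 mm thick, about 0.1 kg, lying flat. Origin: centre of its underside; z upward.
- holder: Blank holder: square steel plate 54 x 54 mm, 12 mm thick, with a round through hole of 38 mm in its middle, about 0.18 kg, lying flat. Origin: centre of its underside; x and y along its sides; z upward.
- punch: Punch: solid steel turned piece standing upright, 64 mm tall, about 0.32 kg: a foot of 28 mm diameter from the bottom up to 30 mm, then a head of 33 mm diameter from 32 mm up to the flat top. The foot fits through the holder's hole with 5 mm to spare all round; the head is what to grip. Origin: centre of its underside; z is its axis, upward.
- hammer: Bystander, leave alone: hammer lying on the bench, 240 mm long. Origin: on its underside in the middle of its length; its x axis runs along the handle towards the head.
- dish: Bystander, leave alone: white ceramic bowl, 84 mm across, 30 mm high. Origin: centre of its underside.
- jar: Bystander, leave alone: amber glass jar with a white cap, 56 mm across, 70 mm high. Origin: centre of its underside.
Things that resemble listed ones, but are neither listed nor needed, are in the scene too. Several things have the shape of the blank; the one meant has the colours described above. Leave any green look-alike of the holder alone.

How it is judged:
By the outcome, as a careful person would: the job done as asked, in the order asked, and still so for the second after the job is handed in, with the robot touching nothing.
It also fails if it takes over 96 s, if anything falls off the work surface, if the arm or the gripper's body presses on something with over 40 N, if the wrist force passes 120 N, or if a joint passes its speed limit or range.

## Working session

There is one attempt and no reset: what is moved stays moved. The work goes in short steps, each a Python script; the robot and the scene stay as the last script left them, time stands still between calls to the robot, and variables do not carry over. Pictures are saved under pics/ and viewed, at most 14 in all, crops included, and the job is handed in when it is done.

```bash
ls; mkdir -p pics; python3 - <<'E'
from bench import manip as m
import cv2,numpy as np
for c in("scene","top"):
    p,d=m.grab_frame(c); cv2.imwrite(f"pics/{c}0.png",p[...,::-1]); np.save(f"pics/{c}0.npy",d)
    k=m.get_calibration(c); print(c,k)
    for n in("plate","die","blank","holder","punch","hammer","dish","jar"):
        print(n,[(np.round(r["at"],3).tolist(),round(r["confidence"],2)) for r in m.look_for(c,n)])
print(m.current_time())
E
```

```text
pics
scene {'camera_matrix': array([[453.97541355,   0.        , 280.20856779],
       [  0.        , 453.97541355, 207.01726713],
       [  0.        ,   0.        ,   1.        ]]), 'R': array([[-0.07359752,  0.99710604,  0.01905135],
       [ 0.60521482,  0.05983863, -0.79381003],
       [-0.79265278, -0.04689229, -0.60786733]]), 't': array([ 0.09761349, -0.29740588,  1.63386432])}
plate [([0.451, -0.003, 0.006], 0.57)]
die [([0.631, -0.148, 0.016], 0.75)]
blank [([0.667, 0.102, 0.004], 0.74), ([0.765, 0.144, 0.006], 0.53)]
holder [([0.494, 0.178, 0.015], 0.75), ([0.482, 0.28, 0.014], 0.64), ([0.668, 0.1, 0.003], 0.63)]
punch [([0.488, -0.27, 0.046], 0.68)]
hammer [([0.799, -0.364, 0.026], 0.74)]
dish [([0.675, 0.358, 0.016], 0.82), ([0.482, 0.279, 0.014], 0.46)]
jar [([0.37, -0.479, 0.047], 0.73), ([0.665, 0.099, 0.004], 0.26)]
top {'camera_matrix': array([[527.07552651,   0.        , 279.84756413],
       [  0.        , 527.07552651, 213.19666532],
       [  0.        ,   0.        ,   1.        ]]), 'R': array([[-0.00693768, -0.99969077, -0.02387976],
       [-0.98096052,  0.0114387 , -0.19387007],
       [ 0.19408328,  0.02208009, -0.98073654]]), 't': array([-0.04156975,  0.52146509,  1.32581252])}
plate [([0.436, -0.007, 0.012], 0.82)]
die [([0.616, -0.149, 0.018], 0.84)]
blank [([0.658, 0.098, 0.005], 0.7), ([0.76, 0.141, 0.005], 0.56)]
holder [([0.478, 0.277, 0.01], 0.6), ([0.491, 0.18, 0.012], 0.59)]
punch [([0.473, -0.272, 0.062], 0.51)]
hammer [([0.755, -0.364, 0.024], 0.68)]
dish [([0.692, 0.357, 0.015], 0.58)]
jar []
0.9
```

View pics/top0.png

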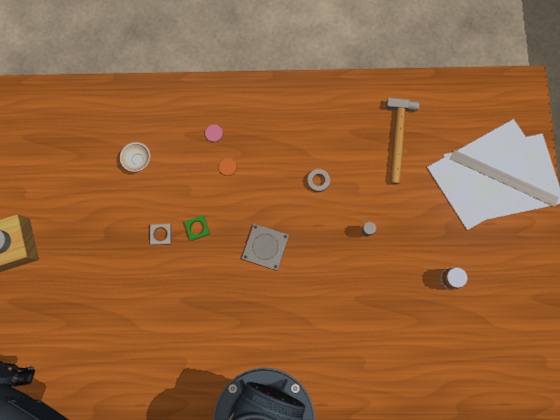

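View pics/scene0.png

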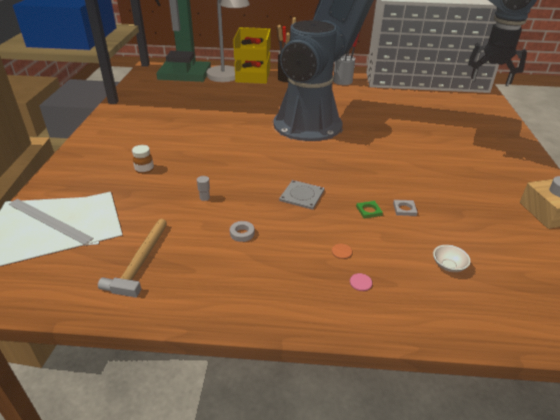

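The top view shows the die at (319,180), the copper blank (orange) at (228,167) with a pink decoy at (214,133), and the grey holder at (160,234) with a green decoy at (197,228). The punch is at (369,229) and the plate at (265,247). Next I measure them precisely.

```bash
cat > h.py <<'E'
from bench import manip as m
import cv2,numpy as np
def cloud(c,d,k):
    K=k["camera_matrix"];v,u=np.mgrid[:d.shape[0],:d.shape[1]]
    P=np.dstack([(u-K[0,2])/K[0,0]*d,(v-K[1,2])/K[1,1]*d,d])
    return (P-k["t"])@k["R"]
def onplane(uv,z,k):
    K=k["camera_matrix"];R=k["R"];C=-R.T@k["t"]
    r=R.T@np.linalg.solve(K,[uv[0],uv[1],1]);return C+r*(z-C[2])/r[2]
def pix(X,k):
    q=k["camera_matrix"]@(k["R"]@np.asarray(X)+k["t"]);return q[:2]/q[2]
E
python3 - <<'E'
from h import *
tiles=[]
its=dict(plate=(.436,-.007,.01),die=(.616,-.149,.018),blank=(.658,.098,.006),holder=(.478,.277,.012),punch=(.473,-.272,.064))
for c in("top","scene"):
    k=m.get_calibration(c);p=cv2.imread(f"pics/{c}0.png");d=np.load(f"pics/{c}0.npy");W=cloud(c,d,k)
    row=[]
    for n,X in its.items():
        u,v=np.round(pix(X,k)).astype(int); q=p[v-28:v+28,u-28:u+28];row.append(cv2.resize(q,(160,160),interpolation=cv2.INTER_NEAREST))
        w=W[v-28:v+28,u-28:u+28].reshape(-1,3);hs=cv2.cvtColor(q,cv2.COLOR_BGR2HSV).reshape(-1,3)
        s=np.abs(w[:,2]-X[2])<.003
        if n!="blank": s&=hs[:,1]<70
        else: print(hs[28*56+28],hs[5*56+5])
        t=w[s];print(c,n,s.sum(),np.round(t.mean(0),4),np.round((t.min(0)+t.max(0))/2,4),np.round(np.ptp(t,0),4),"z pct",np.round(np.percentile(w[:,2],[5,50,95]),4))
    tiles.append(np.hstack(row))
cv2.imwrite("pics/t1.png",np.vstack(tiles))
E
```

```text
top plate 987 [ 0.439  -0.0047  0.01  ] [ 0.4386 -0.0043  0.01  ] [0.1187 0.1197 0.006 ] z pct [-0.0041  0.0034  0.0133]
top die 173 [ 0.6179 -0.1496  0.0179] [ 0.6195 -0.1495  0.018 ] [0.0599 0.0593 0.0059] z pct [-0.0048  0.0004  0.0176]
[ 11 188 189] [ 13 195 156]
top blank 571 [0.6615 0.1022 0.005 ] [0.661  0.1017 0.006 ] [0.1599 0.154  0.006 ] z pct [-0.0053 -0.0001  0.0063]
top holder 172 [0.4755 0.2755 0.0117] [0.4758 0.2765 0.012 ] [0.0545 0.0562 0.0059] z pct [-0.0056 -0.0003  0.0113]
top punch 84 [ 0.4768 -0.2743  0.0639] [ 0.4769 -0.2744  0.064 ] [0.0311 0.0306 0.006 ] z pct [-0.005   0.0003  0.0417]
scene plate 706 [ 0.4445 -0.0041  0.0105] [ 0.4403 -0.0044  0.01  ] [0.1243 0.1193 0.006 ] z pct [-0.0019  0.0012  0.012 ]
scene die 219 [ 0.6231 -0.1487  0.018 ] [ 0.6217 -0.149   0.018 ] [0.0614 0.0585 0.006 ] z pct [-0.0019  0.0008  0.0176]
[ 11 170 195] [ 13 169 169]
scene blank 387 [0.668  0.1008 0.0054] [0.6461 0.0989 0.006 ] [0.2071 0.1348 0.006 ] z pct [-0.0018  0.0007  0.0063]
scene holder 169 [0.4792 0.2774 0.0122] [0.4785 0.2775 0.0121] [0.0616 0.0552 0.0058] z pct [-0.0018  0.0008  0.0115]
scene punch 68 [ 0.48   -0.2739  0.0638] [ 0.4765 -0.275   0.0636] [0.0346 0.0319 0.0053] z pct [-0.0021  0.0006  0.0436]
```

View pics/t1.png

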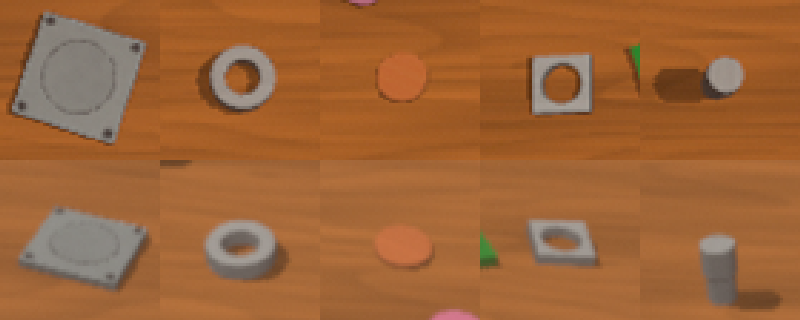

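The tiles show each part cleanly: orange copper disc, grey ring, grey square holder nearly axis-aligned, upright punch, and the plate turned about 15°. Next I compute plane-projected centres and yaws.

```bash
cat >> h.py <<'E'
its=dict(plate=(.439,-.005,.01),die=(.618,-.149,.018),blank=(.660,.100,.006),holder=(.476,.276,.012),punch=(.477,-.274,.064))
def rect(p,k,X,rad,mask):
    """contour of the blob nearest X, projected on plane z: minAreaRect centre/size/angle, area centroid"""
    u,v=np.round(pix(X,k)).astype(int);r=rad;S=8
    q=cv2.resize(p[v-r:v+r,u-r:u+r],None,fx=S,fy=S,interpolation=cv2.INTER_CUBIC)
    M=mask(q).astype(np.uint8);M=cv2.morphologyEx(M,cv2.MORPH_OPEN,np.ones((9,9)))
    cs,_=cv2.findContours(M,cv2.RETR_EXTERNAL,cv2.CHAIN_APPROX_NONE)
    c=min((c for c in cs if cv2.contourArea(c)>200),key=lambda c:np.hypot(*(c[:,0].mean(0)-r*S)))[:,0]
    c=(c+.5)/S-.5+[u-r,v-r]
    w=np.array([onplane(a,X[2],k)[:2] for a in c])*1000
    mm=cv2.moments(w.astype(np.float32).reshape(-1,1,2));R=cv2.minAreaRect(w.astype(np.float32))
    return np.array([mm["m10"],mm["m01"]])/mm["m00"],R
def grey(q,s=75):
    h=cv2.cvtColor(q,cv2.COLOR_BGR2HSV);return (h[...,1]<110)&(h[...,2]>110)
def copper(q):
    b=cv2.cvtColor(q,cv2.COLOR_BGR2HSV); return (b[...,2]>178)&(b[...,1]>140)
E
python3 - <<'E'
from h import *
for c in("top","scene"):
    k=m.get_calibration(c);p=cv2.imread(f"pics/{c}0.png")
    for n,X in its.items():
        o,R=rect(p,k,X,34 if n=="plate" else 20,copper if n=="blank" else grey)
        print(c,n,np.round(o,1),np.round(R[0],1),np.round(R[1],1),round(R[2],1))
E
```

```text
top plate [439.1  -6.1] [439.8  -5.4] [101.8 101.6] 71.4
top die [ 619.7 -150.5] [ 619.6 -150. ] [62.1 61.1] 89.2
top blank [664.2  98.6] [664.2  98.5] [45.3 45.7] 89.2
top holder [476.4 276.4] [476.2 276. ] [55.9 56.7] 2.0
top punch [ 478.4 -275.8] [ 478.6 -275.8] [32.2 31.9] 87.9
scene plate [438.6  -5.2] [438.9  -4.4] [103.2 107. ] 71.3
scene die [ 621.8 -150.8] [ 621.2 -151.6] [66.9 68.9] 33.3
scene blank [660.9  99.3] [660.9  99.4] [48.6 48.4] 6.9
scene holder [475.5 276.6] [475.4 276.5] [61.8 60.5] 2.4
scene punch [ 482.6 -275.8] [ 494.2 -271.3] [73.2 33.6] 12.6
```

```bash
cat >> h.py <<'E'
def down(a):
    c,s=np.cos(a),np.sin(a);return np.array([[c,s,0],[s,-c,0],[0,0,-1.]])
def st(t=""):
    print(t,"t=%.1f"%m.current_time(),"ee",np.round(m.current_ee_pos(),4),"F",np.round(m.current_force(),1),"w",round(m.current_grip_width()*85,1),"gf",round(m.current_grip_force(),1),"q6 %.2f"%m.current_qpos()[5])
def hover(xy,a,z):
    m.move_ptp([*xy,z],down(a))
def squeeze(xy,z,a1,a2,op,eff,zh=.08):
    m.set_gripper(op);hover(xy,a1,zh);m.move_l([*xy,z],max_speed=.1);st("down")
    m.set_gripper(0,20);st("g1");m.set_gripper(op)
    hover(xy,a2,z);m.set_gripper(0,eff);st("g2")
E
python3 - <<'E'
from h import *
st()
print(np.round(m.current_tcp_rot(),2))
for n,X in its.items():
    for a in (0,.785,1.57,-.785,-1.57):
        q=m.inverse_kinematics([X[0],X[1],.05],down(a)); print(n,a,None if q is None else np.round(q,2))
xy=(.620,-.150)
m.set_gripper(.92);hover(xy,0,.09);st();m.move_l([*xy,.006],max_speed=.1);st("down")
m.set_gripper(0,20);st("g1")
E
```

```text
t=0.9 ee [0.1571 0.5271 0.2313] F [-1.2 -0.  -0.7] w 85.0 gf 0.0 q6 -0.08
[[-0.96  0.29 -0.  ]
 [ 0.29  0.96 -0.  ]
 [ 0.   -0.   -1.  ]]
plate 0 [-0.12  0.46  2.06 -0.    0.62  1.45]
plate 0.785 [-0.12  0.46  2.06 -0.    0.62  0.67]
plate 1.57 [-0.12  0.46  2.06 -0.    0.62 -0.12]
plate -0.785 [-0.12  0.46  2.06 -0.    0.62  2.24]
plate -1.57 None
die 0 [-0.31  0.72  1.54 -0.    0.88  1.26]
die 0.785 [-0.31  0.72  1.54 -0.    0.88  0.48]
die 1.57 [-0.31  0.72  1.54 -0.    0.88 -0.31]
die -0.785 [-0.31  0.72  1.54 -0.    0.88  2.05]
die -1.57 [-0.31  0.72  1.54 -0.    0.88  2.83]
blank 0 [ 0.08  0.77  1.44 -0.    0.93  1.65]
blank 0.785 [ 0.08  0.77  1.44 -0.    0.93  0.87]
blank 1.57 [ 0.08  0.77  1.44 -0.    0.93  0.08]
blank -0.785 [ 0.08  0.77  1.44 -0.    0.93  2.44]
blank -1.57 None
holder 0 [ 0.44  0.6   1.78 -0.    0.76  2.01]
holder 0.785 [ 0.44  0.6   1.78 -0.    0.76  1.23]
holder 1.57 [ 0.44  0.6   1.78 -0.    0.76  0.44]
holder -0.785 [ 0.44  0.6   1.78 -0.    0.76  2.8 ]
holder -1.57 [ 0.44  0.6   1.78 -0.    0.76 -2.7 ]
punch 0 [-0.61  0.6   1.78 -0.    0.76  0.96]
punch 0.785 [-0.61  0.6   1.78 -0.    0.76  0.18]
punch 1.57 [-0.61  0.6   1.78 -0.    0.76 -0.61]
punch -0.785 [-0.61  0.6   1.78 -0.    0.76  1.75]
punch -1.57 [-0.61  0.6   1.78 -0.    0.76  2.53]
 t=4.1 ee [ 0.6202 -0.1493  0.0902] F [ 0.6  1.  -0.8] w 78.1 gf 0.0 q6 1.26
down t=5.1 ee [ 0.6204 -0.1501  0.0066] F [-0.4  0.1  0.9] w 78.4 gf 0.0 q6 1.26
g1 t=5.4 ee [ 0.6205 -0.15    0.0071] F [-1.5  0.8  5.1] w 60.0 gf 20.6 q6 1.26
```

```bash
python3 - <<'E'
from h import *
xy=(.620,-.150)
m.set_gripper(.92);hover(xy,np.pi/2,.006);m.move_l([*xy,.002],max_speed=.05);m.set_gripper(0,60);st("g2")
m.move_l([*xy,.10],max_speed=.15);st("lift")
p=.4392,-.0055
hover(p,np.pi/2,.10);m.move_l([*p,.018],max_speed=.1);st("at plate+6")
pp,d=m.grab_frame("top");cv2.imwrite("pics/top1.png",pp[...,::-1])
E
```

```text
g2 t=7.7 ee [ 0.6199 -0.15    0.0028] F [-4.4  0.8  9.2] w 59.6 gf 62.5 q6 -0.31
lift t=8.5 ee [ 0.6194 -0.1498  0.099 ] F [ 0.  -0.4 -3.6] w 59.2 gf 65.1 q6 -0.31
at plate+6 t=10.4 ee [ 0.4396 -0.0056  0.0184] F [ 0.5  0.3 -3. ] w 58.9 gf 65.1 q6 -0.12
```

```bash
cat >> h.py <<'E'
def lower(xy,z0,zmin,step=.001,df=4):
    f0=m.current_force()[2];z=z0
    while z>zmin:
        z-=step;m.move_l([*xy,z],max_speed=.02)
        if m.current_force()[2]-f0>df:break
    st("touch cmd z=%.4f"%z);return z
def release(xy,z,op,zh=.12):
    m.set_gripper(op);m.move_l([*xy,z+.03],max_speed=.06);m.move_l([*xy,zh],max_speed=.2);st("released")
E
python3 - <<'E'
from h import *
p=.4392,-.0055
z=lower(p,.015,.009);release(p,z,.92)
q=(.60,-.05);hover((.56,.10),np.pi/2,.15)
pp,d=m.grab_frame("top");cv2.imwrite("pics/top1.png",pp[...,::-1])
ps,d=m.grab_frame("scene");cv2.imwrite("pics/scene1.png",ps[...,::-1])
out=[]
for c,im in(("top",pp),("scene",ps)):
    k=m.get_calibration(c);u,v=np.round(pix((.439,-.005,.02),k)).astype(int)
    out.append(cv2.resize(im[v-36:v+36,u-36:u+36,::-1],(400,400),interpolation=cv2.INTER_CUBIC))
cv2.imwrite("pics/t2.png",np.hstack(out));st()
E
```

```text
touch cmd z=0.0120 t=11.3 ee [ 0.4393 -0.0055  0.0128] F [-3.5  0.8 14.6] w 59.3 gf 66.8 q6 -0.12
released t=12.8 ee [ 0.4388 -0.0055  0.1192] F [ 0.6 -0.3  0.2] w 78.0 gf 0.0 q6 -0.12
 t=13.6 ee [0.5589 0.0991 0.1489] F [-0.6 -0.5 -1.1] w 78.1 gf 0.0 q6 0.09
```

View pics/t2.png

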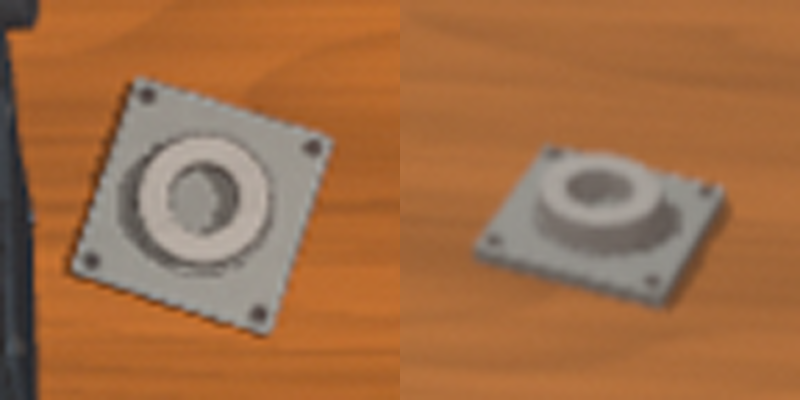

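The ring sits inside the plate in both views (left crop: ring top centre ≈ (203,198), screws at (147,95), (312,147), (259,313) and (92,260)). I'll quantify the offset.

```bash
python3 - <<'E'
from h import *
def full(c,pts):
    k=m.get_calibration(c);u,v=np.round(pix((.439,-.005,.02),k)).astype(int)
    return (np.array(pts,float)+.5)*72/400-.5+[u-36,v-36],k
P,k=full("top",[(147,95),(312,147),(259,313),(92,260)])
print("plate top",np.mean([onplane(a,.011,k)[:2] for a in P],0)*1000)
Q,k=full("top",[(203,198)]);print("die vis",onplane(Q[0],.028,k)*1000)
P,k=full("scene",[(155,154),(311,190),(253,281),(93,242)])
print("plate scene",np.mean([onplane(a,.011,k)[:2] for a in P],0)*1000)
for c in("top","scene"):
    k=m.get_calibration(c);p=cv2.imread(f"pics/{c}1.png")
    K=pix((.4392,-.0055,.028),k)
    # gradient-fit: score circle r=31mm and r=17mm at z=28 over offsets
    g=cv2.GaussianBlur(cv2.cvtColor(p,cv2.COLOR_BGR2GRAY).astype(np.float32),(0,0),.7)
    th=np.linspace(0,2*np.pi,90,endpoint=False);best=[]
    def ring(cx,cy,r,z=.028):
        W=np.c_[cx+r*np.cos(th),cy+r*np.sin(th),np.full(90,z)]
        q=(W@k["R"].T+k["t"])@k["camera_matrix"].T;q=(q[:,:2]/q[:,2:]).astype(np.float32)
        return cv2.remap(g,q[:,0],q[:,1],cv2.INTER_LINEAR).ravel()
    for dx in np.arange(-8,8.1,.5):
        for dy in np.arange(-8,8.1,.5):
            x,y=.4392+dx/1e3,-.0055+dy/1e3
            s=np.mean(ring(x,y,.0285)-ring(x,y,.0335))+np.mean(ring(x,y,.0195)-ring(x,y,.0145));best.append((s,dx,dy))
    print(c,sorted(best)[-3:])
E
```

```text
plate top [440.03350939  -5.51884801]
die vis [440.2505235   -6.65901098  28.        ]
plate scene [437.98734908  -3.77282493]
top [(np.float32(70.96135), np.float64(1.5), np.float64(-2.0)), (np.float32(71.411705), np.float64(1.0), np.float64(-1.5)), (np.float32(71.54477), np.float64(1.5), np.float64(-1.5))]
scene [(np.float32(42.333313), np.float64(-1.5), np.float64(-1.0)), (np.float32(42.34157), np.float64(-1.0), np.float64(-1.5)), (np.float32(42.344574), np.float64(-1.0), np.float64(-1.0))]
```

The ring is about 2 mm off in y relative to the plate in both cameras, so I correct it now.

```bash
cat >> h.py <<'E'
def ringfit(c,p,xy,z,r,sgn=(1,),span=7):
    k=m.get_calibration(c);g=cv2.GaussianBlur(cv2.cvtColor(p,cv2.COLOR_BGR2GRAY).astype(np.float32),(0,0),.7)
    th=np.linspace(0,2*np.pi,90,endpoint=False)
    def ring(cx,cy,r):
        W=np.c_[cx+r*np.cos(th),cy+r*np.sin(th),np.full(90,z)]
        q=(W@k["R"].T+k["t"])@k["camera_matrix"].T;q=(q[:,:2]/q[:,2:]).astype(np.float32)
        return cv2.remap(g,q[:,0],q[:,1],cv2.INTER_LINEAR).ravel()
    b=[]
    for dx in np.arange(-span,span+.1,.5):
        for dy in np.arange(-span,span+.1,.5):
            x,y=xy[0]+dx/1e3,xy[1]+dy/1e3
            b.append((sum(s*np.mean(ring(x,y,R-.0025*np.sign(s))*0+ring(x,y,R-.0025)-ring(x,y,R+.0025)) for R,s in zip(r,sgn)),x*1e3,y*1e3))
    b=np.array(sorted(b,key=lambda t:t[0])[-5:]);return b[:,1:].mean(0).round(1),b[-1,0].round(1)
E
python3 - <<'E'
from h import *
p=(.4392,-.0055);n=(.4391,-.0037)
m.set_gripper(.92);hover(p,0,.06);m.move_l([*p,.0125],max_speed=.1);m.set_gripper(0,50);st("g")
m.move_l([*p,.017],max_speed=.05);m.move_l([*n,.017],max_speed=.05)
z=lower(n,.0145,.009);release(n,z,.92)
hover((.56,.10),0,.15)
for c in("top","scene"):
    pp,d=m.grab_frame(c);pp=pp[...,::-1].copy();cv2.imwrite(f"pics/{c}2.png",pp);print(c,ringfit(c,pp,n,.028,(.031,.017),(1,-1)))
E
```

```text
g t=16.0 ee [ 0.4397 -0.0055  0.0137] F [-4.2  0.8 15. ] w 59.2 gf 50.0 q6 1.45
touch cmd z=0.0135 t=16.8 ee [ 0.4393 -0.0037  0.0139] F [-2.2  0.5 11.2] w 58.8 gf 55.6 q6 1.46
released t=18.3 ee [ 0.4388 -0.0037  0.1194] F [-0.4 -0.7 -0.5] w 77.9 gf 0.0 q6 1.46
top (array([440.1,  -5.2]), np.float64(72.8))
scene (array([437.5,  -4.9]), np.float64(42.7))
```

```bash
python3 - <<'E'
from h import *
b=(.6625,.099)
m.set_gripper(.82);hover(b,0,.06);m.move_l([*b,0.0],max_speed=.1);st("down")
m.set_gripper(0,20);st("g1");m.set_gripper(.82)
hover(b,np.pi/2,0.0);m.move_l([*b,-.0005],max_speed=.03);m.set_gripper(0,40);st("g2")
m.move_l([*b,.10],max_speed=.12);st("lift")
pp,d=m.grab_frame("scene");cv2.imwrite("pics/s3.png",cv2.resize(pp[150:330,240:440,::-1],(800,720))[:600])
E
```

```text
down t=20.7 ee [6.627e-01 9.900e-02 2.000e-04] F [-0.3 -0.6  0.3] w 69.6 gf 0.0 q6 1.65
g1 t=21.1 ee [0.663  0.0991 0.001 ] F [-1.3  0.5  6.2] w 47.8 gf 20.0 q6 1.65
g2 t=23.4 ee [6.627e-01 9.900e-02 1.000e-04] F [-2.5 -0.   5.2] w 46.8 gf 40.3 q6 0.08
lift t=24.4 ee [0.662  0.099  0.0991] F [-0.8 -0.9 -1.3] w 46.9 gf 41.2 q6 0.08
```

View pics/s3.png

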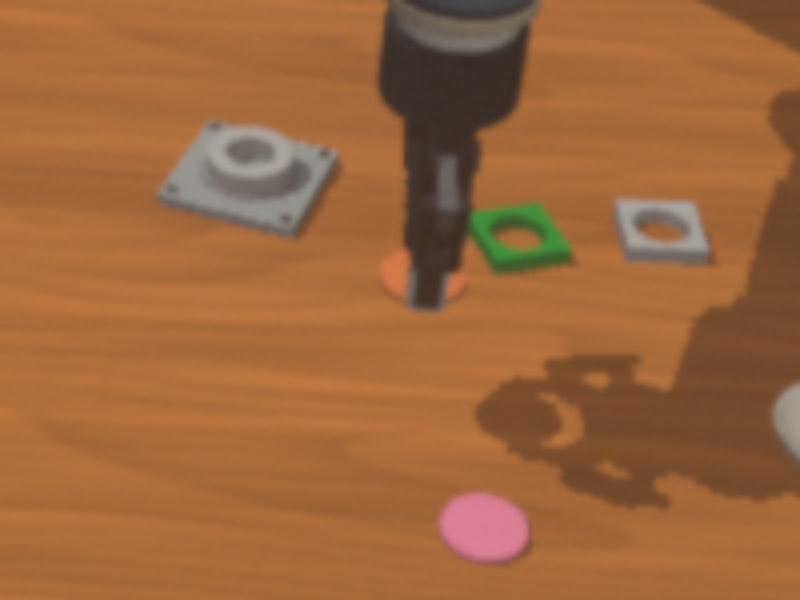

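The copper disc is held at (425,275) in the view; I place it on the die.

```bash
python3 - <<'E'
from h import *
n=(.4393,-.0037)
hover(n,np.pi/2,.10);m.move_l([*n,.034],max_speed=.1);st("above")
z=lower(n,.0315,.0245,df=3);release(n,z,.82,.13)
hover((.50,.20),np.pi/2,.15)
out=[]
for c in("top","scene"):
    pp,d=m.grab_frame(c);pp=pp[...,::-1].copy();cv2.imwrite(f"pics/{c}3.png",pp);k=m.get_calibration(c)
    print(c,"die",ringfit(c,pp,n,.028,(.031,),(1,)))
    u,v=np.round(pix((.439,-.005,.02),k)).astype(int)
    out.append(cv2.resize(pp[v-36:v+36,u-36:u+36],(400,400),interpolation=cv2.INTER_CUBIC))
    M=copper(cv2.resize(pp[v-20:v+20,u-20:u+20],None,fx=4,fy=4))
    o,R=rect(pp,k,(.4393,-.0037,.034),18,lambda q:(cv2.cvtColor(q,cv2.COLOR_BGR2HSV)[...,1]>100));print("blank",o.round(1),np.round(R[1],1))
cv2.imwrite("pics/t4.png",np.hstack(out))
E
```

```text
above t=26.2 ee [ 0.4397 -0.0037  0.0343] F [-0.   0.2 -0.4] w 46.8 gf 41.3 q6 -0.11
touch cmd z=0.0275 t=27.3 ee [ 0.4394 -0.0037  0.028 ] F [-2.3  0.1  9.4] w 47.5 gf 42.6 q6 -0.11
released t=28.8 ee [ 0.4391 -0.0037  0.1296] F [-1.3  0.1 -0.7] w 69.8 gf 0.0 q6 -0.11
top die (array([439.9,  -4.9]), np.float64(24.7))
blank [440.2  -4.8] [49.7 49.4]
scene die (array([439.2,  -4.4]), np.float64(7.8))
blank [395.8  -4.3] [125.4 106.1]
```

View pics/t4.png

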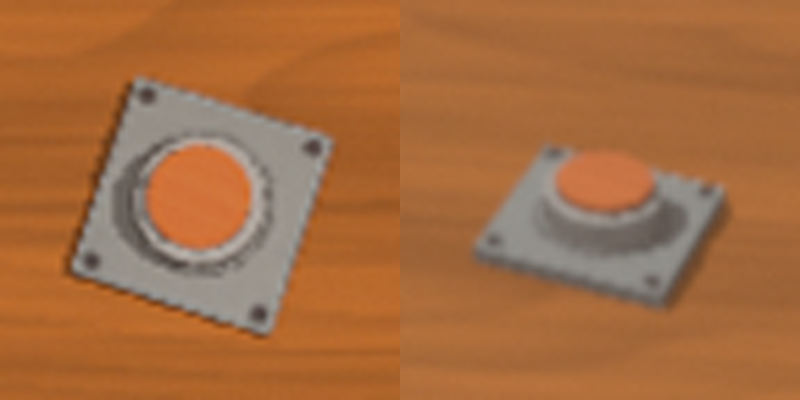

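The blank is concentric with the die (top: (440.2,-4.8) vs (440,-5)). Next is the holder.

```bash
python3 - <<'E'
from h import *
b=(.476,.2764);y=.037
m.set_gripper(.82);hover(b,y,.06);m.move_l([*b,0.0],max_speed=.1);st("down")
m.set_gripper(0,20);st("g1");m.set_gripper(.82);m.move_l([*b,.04],max_speed=.15)
hover(b,y+np.pi/2,.04);m.move_l([*b,0],max_speed=.1);m.set_gripper(0,50);st("g2")
m.move_l([*b,.12],max_speed=.12);st("lift")
n=(.4393,-.0037);a=y+np.pi/2
hover(n,a,.12);m.move_l([*n,.042],max_speed=.1);st("above")
z=lower(n,.038,.031,df=3);release(n,z,.82,.13)
hover((.48,-.18),a,.2)
out=[]
for c in("top","scene"):
    pp,d=m.grab_frame(c);pp=pp[...,::-1].copy();cv2.imwrite(f"pics/{c}4.png",pp);k=m.get_calibration(c)
    u,v=np.round(pix((.439,-.005,.02),k)).astype(int)
    out.append(cv2.resize(pp[v-36:v+36,u-36:u+36],(400,400),interpolation=cv2.INTER_CUBIC))
    print(c,"hole",ringfit(c,pp,n,.046,(.019,),(-1,)))
cv2.imwrite("pics/t5.png",np.hstack(out))
E
```

```text
down t=32.2 ee [4.763e-01 2.765e-01 4.000e-04] F [ 0.3  0.3 -0.5] w 69.1 gf 0.0 q6 1.98
g1 t=32.5 ee [0.4765 0.2766 0.0009] F [-2.  -0.   6.4] w 53.3 gf 21.4 q6 1.98
g2 t=35.5 ee [0.4764 0.2766 0.001 ] F [-0.8 -0.9  5.3] w 52.4 gf 52.7 q6 0.40
lift t=36.6 ee [0.4756 0.2762 0.1193] F [ 0.  -0.6 -1.7] w 52.0 gf 52.5 q6 0.40
above t=38.7 ee [ 0.4396 -0.0036  0.0424] F [ 0.  -1.  -1.3] w 52.2 gf 52.5 q6 -0.15
touch cmd z=0.0340 t=39.8 ee [ 0.4395 -0.0037  0.0349] F [-5.8 -0.8 18.5] w 52.0 gf 54.7 q6 -0.15
released t=41.3 ee [ 0.4392 -0.0037  0.1299] F [-0.5  0.2 -0. ] w 69.9 gf 0.0 q6 -0.15
top hole (array([440.5,  -5.3]), np.float64(23.1))
scene hole (array([434.5,  -5.3]), np.float64(14.3))
```

View pics/t5.png

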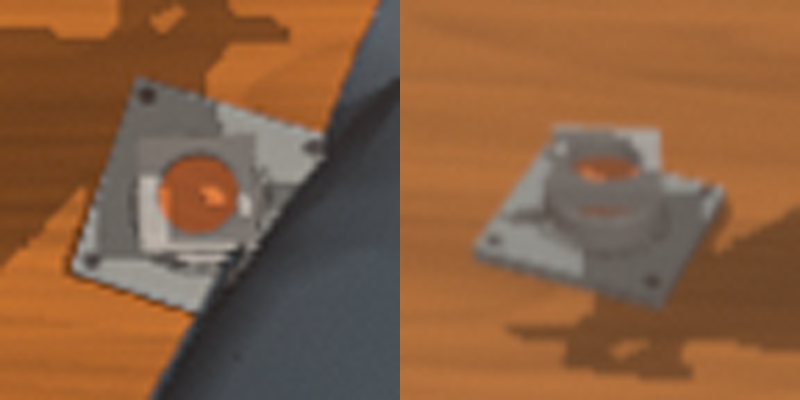

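The holder sits on the copper, centred at (200,195) in the top crop with the copper showing through the hole. Next is the punch.

```bash
python3 - <<'E'
from h import *
b=(.478,-.2752);zz=.031
m.set_gripper(.6);hover(b,0,.12);m.move_l([*b,zz],max_speed=.1);st("down")
m.set_gripper(0,20);st("g1");m.set_gripper(.6)
hover(b,np.pi/2,zz);m.set_gripper(0,60);st("g2")
m.move_l([*b,.16],max_speed=.12);st("lift")
n=(.4393,-.0037)
hover(n,np.pi/2,.16);st("above")
out=[]
for c in("top","scene"):
    pp,d=m.grab_frame(c);k=m.get_calibration(c)
    u,v=np.round(pix((.439,-.005,.08),k)).astype(int)
    out.append(cv2.resize(pp[v-40:v+40,u-40:u+40,::-1],(400,400),interpolation=cv2.INTER_CUBIC))
cv2.imwrite("pics/t6.png",np.hstack(out))
E
```

```text
down t=44.9 ee [ 0.4783 -0.2754  0.0316] F [0.5 0.3 0.7] w 51.2 gf 0.0 q6 0.96
g1 t=45.1 ee [ 0.4784 -0.2754  0.0317] F [-1.6  1.8  5.5] w 32.2 gf 22.1 q6 0.96
g2 t=47.2 ee [ 0.478  -0.2752  0.0312] F [-1.3  0.4  4.5] w 31.3 gf 59.3 q6 -0.61
lift t=48.4 ee [ 0.4776 -0.275   0.1592] F [ 0.1  0.4 -3.8] w 31.1 gf 59.6 q6 -0.61
above t=49.5 ee [ 0.4399 -0.0044  0.1601] F [ 0.5  0.1 -3.2] w 31.5 gf 59.6 q6 -0.12
```

View pics/t6.png

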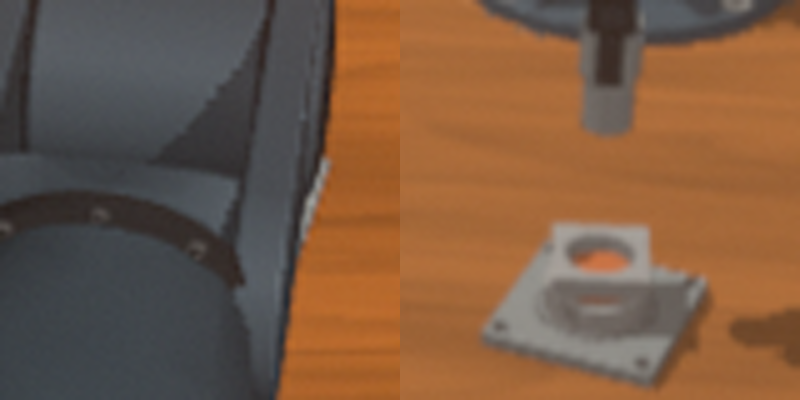

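The punch hangs upright at (608,85) above the holder, whose hole is at (600,255). I lower it.

```bash
python3 - <<'E'
from h import *
n=(.4393,-.0037)
m.move_l([*n,.085],max_speed=.06);st("in?")
m.move_l([*n,.070],max_speed=.03);st("in")
z=lower(n,.068,.061,df=3)
m.set_gripper(.6);m.move_l([*n,.11],max_speed=.06);m.move_l([*n,.20],max_speed=.2)
hover((.45,.28),0,.25);st()
out=[]
for c in("top","scene"):
    pp,d=m.grab_frame(c);pp=pp[...,::-1].copy();cv2.imwrite(f"pics/{c}7.png",pp);k=m.get_calibration(c)
    u,v=np.round(pix((.439,-.005,.05),k)).astype(int)
    out.append(cv2.resize(pp[v-36:v+36,u-36:u+36],(400,400),interpolation=cv2.INTER_CUBIC))
    W=cloud(c,d,k)[v-36:v+36,u-36:u+36].reshape(-1,3)
    for z in(.098,.046):
        s=W[abs(W[:,2]-z)<.003];s=s[np.hypot(s[:,0]-.439,s[:,1]+.004)<.05];print(c,z,len(s),((s.min(0)+s.max(0))/2).round(4),s.mean(0).round(4))
    print(ringfit(c,pp,n,.098,(.0165,),(1,)))
cv2.imwrite("pics/t7.png",np.hstack(out))
E
```

```text
in? t=51.0 ee [ 0.4395 -0.0037  0.0853] F [ 0.2 -0.4 -3.3] w 31.5 gf 59.6 q6 -0.11
in t=51.6 ee [ 0.4393 -0.0037  0.0699] F [-0.4 -1.  -3.6] w 31.5 gf 59.6 q6 -0.11
touch cmd z=0.0650 t=52.4 ee [ 0.4395 -0.0037  0.0652] F [-1.1  0.2  2.2] w 31.5 gf 60.1 q6 -0.11
 t=56.1 ee [0.45   0.2797 0.2496] F [-0.3 -0.9 -0.6] w 51.2 gf 0.0 q6 2.04
top 0.098 93 [ 0.4389 -0.0048  0.098 ] [ 0.4387 -0.0044  0.0977]
top 0.046 178 [ 0.4398 -0.0045  0.046 ] [ 0.4367 -0.0056  0.0457]
(array([440.5,  -4.1]), np.float64(29.6))
scene 0.098 72 [ 0.4431 -0.0041  0.0978] [ 0.4432 -0.003   0.0981]
scene 0.046 141 [ 0.4429 -0.0037  0.046 ] [ 0.4487 -0.0034  0.0461]
(array([437.7,  -3.9]), np.float64(20.9))
```

View pics/t7.png

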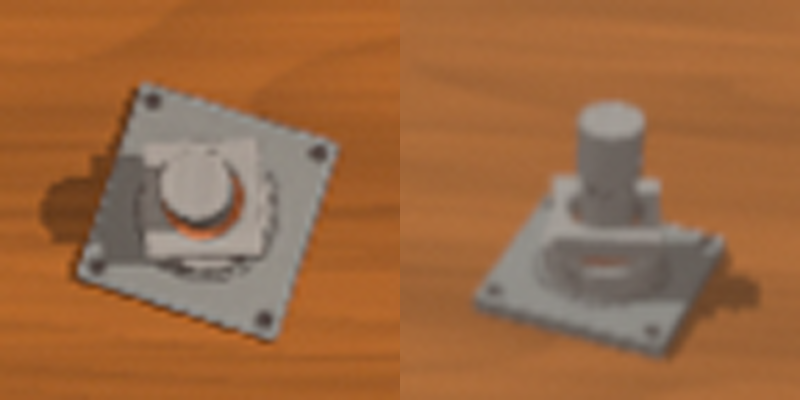

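View pics/scene7.png

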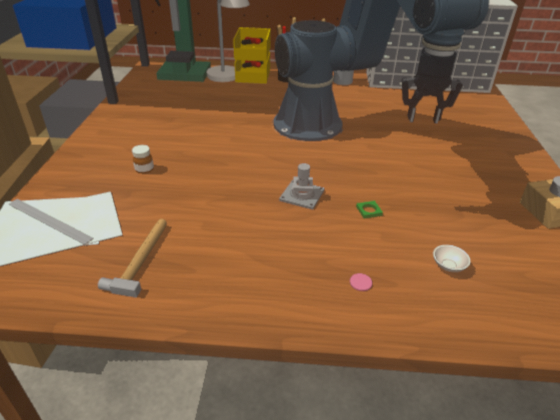

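The punch top is at z = 98 mm, as expected, it stands upright and centred in the hole, and the bystanders haven't moved.

```bash
python3 -c "
from bench import manip as m
print(m.sign_off())"
```

```text
the job is handed in; nothing more can be done
None
```

The die ring, copper blank, holder and punch are stacked on the press plate, each centred to within about 1 mm as far as the cameras can measure; the job was handed in at about 56 s of the 96 s allowed, with the hammer, dish and jar untouched.

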